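Lay out a small controller on its mounting plate

ROBOT

A 6-joint arm with a two-finger parallel gripper is mounted at the origin on the work surface. World frame = base frame: x ahead of the robot, y to its left, z up, the work surface at z = 0. Lengths are in m, angles in rad, forces in N, time in s.
With the tool pointing down it reaches from about 0.375 to 0.9 m from the base axis. Payload 3.1 kg.
Tool frame: the origin (TCP) lies on the centre line of the jaws, within the pads' length; the fingertips stand robot.nose_length ahead of it and the grasp point (between the pads) lies 6 mm ahead of it (robot.nose_length is the distance from the TCP to the fingertips, in m); z points along the fingers, y is the line along which they close (so a half turn about z gives the same grasp; the last joint's range is limited). The gripper opens to 87 mm and grips with 3 to 60 N. Pads are 19 mm wide; open, the fingers measure 117 mm over their backs; the gripper's body (75 mm by 190 mm) begins 51 mm behind the grasp point.
Start: joints at [-1.335, 0.527, 1.433, -0, 1.181, -0.178], TCP at [0.251, -0.572, 0.248] pointing down, gripper open.
Joint ranges: [-3.08, 3.08], [-0.75, 2.2], [0.22, 2.44], [-1.43, 4.57], [0, 2.65], [-2.85, 2.85]. Speed limits (rad/s): [2.79, 2.79, 3.14, 3.14, 3.14, 3.14].

INTERFACE

Orientations are given as a unit quaternion [x, y, z, w].
In Python, from rig import robot gives the robot as it stands.
- The arm moves only by the shell command python3 -m crank 'ROWS' [FORCE]. ROWS is JSON, one flat list of numbers, 7 for each row, row after row: the shift along the tool's x, y, z in mm, then the turn, a rotation vector about the tool's x, y, z in degrees, then the closure in counts, from 0 (fully open) to 255 (shut). In form: [x, y, z, ax, ay, az, fingers, x, y, z, ax, ay, az, fingers, ...]. A call has exactly 5 rows; each row is the pose to reach, as a shift and turn from the pose commanded when the call began, along the tool's axes at that moment; what a row does not reach only later rows make up. A row lasts 1/12 s, in which the tool goes at most 41.7 mm and 7.16 degrees, less where a joint would pass 70% of its speed; a pose out of reach is approached as far as the arm can. A call with a gripper value outside its range is refused whole. The fingers move at their own pace and stop on an object; FORCE is the grip in N (left out, the last holds). Time passes only in rows, so rows that repeat a pose let the fingers close, or fill a call up. It gives the time, the measured TCP pose, the force, the opening and the grip force at its end, in the units of the state.
- robot.get_obs(): the state, without advancing time (a new reading comes with each control period).
- robot.camera(name): name is "scene" or "top"; returns a dict with "pixels" (384x512x3 uint8, red, green, blue), "intrinsics" (3x3 intrinsics, pixels), "k1" (the pictures are not rectified: a ray, as slopes to the right and down, at radius r is drawn at 1 + k1 r^2 times it, then the intrinsics apply), "extrinsics" (4x4, takes a point from camera to world coordinates). Camera axes: x right, y down, z forward; pixel columns grow to the right and rows downward; lengths in m; the calibration is good to about 2 mm. A picture is of the moment at which its call begins. There is no depth.
- robot.hand_in(): hands the job in; it is judged then, once.
The state is a dict: "time": time; "q": joint angles; "joint_velocities": joint speeds; "joint_torque": joint torques, N m; "position": TCP position; "tool_rot": TCP orientation; "ft_force": force on the tool from outside, world axes, zero at the start; "moment": the same for the moment, N m; "grip_width": finger opening in m; "grip_force": force on a finger pad.
Only numpy, scipy, OpenCV 4.12 (cv2) and the standard library are available. Lean on these libraries where they do the work, as an engineer would, in place of code of your own. Each camera call takes 0.05 s, during which the arm holds its last target. There are 200 camera calls.

TASK

Lay out the controller on its aluminium mounting plate: lower the flat circuit board over the four studs until it lies on the brass standoffs, then lower the circuit board with the four spacer legs over the same studs so that it stands on the first one. Set the heat sink in the empty bay midway between the fan and the boards, fins running from the fan towards the boards, and the transformer in the bay midway between the terminal strip and the boards, both over the bay's four screw holes and square with the plate. Set each part down rather than dropping it, and leave everything upright, released and at rest.

Things in the scene. Friction and masses are not known exactly. Their poses are not given: they have to be found in the camera images.
- mounting_plate: Fixed aluminium plate 140 x 300 x 4 mm on a black mat. Origin: underside centre; z up, y along its long side. At x +-18, y +-29 mm four brass standoffs, tops at z = 18 mm, 10 mm wide, each with a 4.5 mm stud up to z = 59 mm (last 5 mm a cone). Two empty bays, each with 4 small screw holes, centred at x 0, y +77 and -77 mm; top face z = 4 mm. Fan at one end, terminal strip at the other, either way.
- fan: Square black cooling fan, fixed upright at one end of the mounting plate (plate y = +126 or -126 mm), 40 (x) x 20 (y) x 42 mm high, blowing along the plate's long side. Origin: centre of its underside, on the plate's top face; axes parallel to the plate's.
- terminal_strip: Low black screw-terminal strip with two rows of screws, fixed across the other end of the mounting plate (plate y = -126 or +126 mm), 76 (x) x 22 (y) x 21 mm high. Origin: centre of its underside, on the plate's top face; axes parallel to the plate's.
- main_board: Loose green flat circuit board, 54 (x) x 76 (y) mm, 3 mm thick, ~70 g, chip and two small cans in its middle. Origin: underside centre, z up. Four 8 mm holes at x +-18, y +-29 mm. Mid-way along each long edge, flush with it (x = +-27 mm), a grey terminal row 36 mm long, top at z = 17 mm: grip by these, across 54 mm. Fits either way round. Starts flat on the bench.
- relay_board: Loose green circuit board on four 20 mm aluminium legs, 60 (x) x 76 (y) mm, ~90 g, three dark relays to z = 38 mm. Origin: centre, at the legs' feet. 8 mm holes through legs and board at x +-18, y +-29 mm; legs 13 mm wide, board z 20-23 mm. Grey terminal rows flush at x = +-30 mm, 36 mm long, z 23-35 mm: grip across 60 mm. Fits either way, origin 21 mm above the plate's. Starts on its legs.
- heat_sink: Loose bare aluminium heat sink with eight upright fins, 46 (x, across the fins) x 50 (y, along the fins) x 32 mm high, ~120 g. Origin: centre of its underside, z up; fins run along its y. Starts on the bench, fins up. Grip it across the outer fins.
- transformer: Loose small transformer: laminated steel core 48 (x) x 22 (y) x 40 mm high, tan winding bulging out on both y sides to 40 mm, foot plate 48 x 44 x 2 mm; about 300 g. Origin: centre of its underside, z up. Grip it across the core's 48 mm. Starts upright on the bench.
Things that resemble listed ones, but are neither listed nor needed, are in the scene too. Leave any red look-alike of the relay_board alone.

How it is judged:
By the outcome, as a careful person would: the job done as asked, in the order asked, and still so for the second after the job is handed in, with the robot touching nothing.
It also fails if it takes over 112 s, if anything falls off the work surface, if the arm or the gripper's body presses on something with over 40 N, if the wrist force passes 120 N, or if a joint passes its speed limit or range.

## Working session

There is one attempt and no reset: what is moved stays moved. The work goes in short steps, Python scripts to look and compute and a shell command to move; the robot and the scene stay as the last step left them, time stands still between calls to the robot, and variables do not carry over. Pictures are saved under pics/ and viewed, at most 14 in all, crops included, and the job is handed in when it is done.

```bash
ls; mkdir -p pics; python3 - <<'E'
from rig import robot
import cv2,json,pickle
print(robot.nose_length, {k:v for k,v in robot.get_obs().items()})
for n in("scene","top"):
    c=robot.camera(n); pickle.dump(c,open(f"pics/{n}0.pkl","wb"))
    print(n,c["intrinsics"],c["k1"],c["extrinsics"])
    cv2.imwrite(f"pics/{n}0.png",cv2.resize(c["pixels"][:,:,::-1],(768,576),interpolation=cv2.INTER_CUBIC))
E
```

```text
pics
0.025 {'time': 0.0, 'q': array([-1.33549093e+00,  5.28453589e-01,  1.43389435e+00, -2.34510402e-05,
        1.18139098e+00, -1.78481783e-01]), 'joint_velocities': array([ 9.07119689e-04, -7.38971911e-04, -1.55544092e-03, -2.44341842e-03,
        9.27719884e-04,  9.59955302e-05]), 'joint_torque': array([ 3.75257505e-04, -4.40039706e+01, -1.76593423e+01,  6.32227748e-02,
        5.80560474e-02, -1.51222398e-04]), 'position': array([ 0.25117157, -0.5715715 ,  0.24658183]), 'tool_rot': array([ 9.78672276e-01,  2.05424984e-01, -4.13240586e-05, -1.07239129e-03]), 'ft_force': array([ 0.22658487, -0.10131509, -0.85763172]), 'moment': array([-0.00742722, -0.02062876,  0.01553493]), 'grip_force': 0.0, 'grip_width': 0.08663079801035695}
scene [[466.88330417   0.         248.01278932]
 [  0.         466.88330417 194.93944539]
 [  0.           0.           1.        ]] 0.0520709771608783 [[-0.6287367   0.66811884 -0.39787859  0.91548526]
 [ 0.77759038  0.54451558 -0.31441372  0.40446055]
 [ 0.00658537 -0.50707001 -0.86187971  1.092118  ]
 [ 0.          0.          0.          1.        ]]
top [[440.65276369   0.         248.39168739]
 [  0.         440.65276369 190.2596348 ]
 [  0.           0.           1.        ]] 0.020569505144918922 [[-0.0296829  -0.9797457   0.19803357  0.17838854]
 [-0.99955044  0.02993166 -0.00173777  0.02616626]
 [-0.00422491 -0.19799612 -0.9801937   1.20381089]
 [ 0.          0.          0.          1.        ]]
```

View pics/scene0.png

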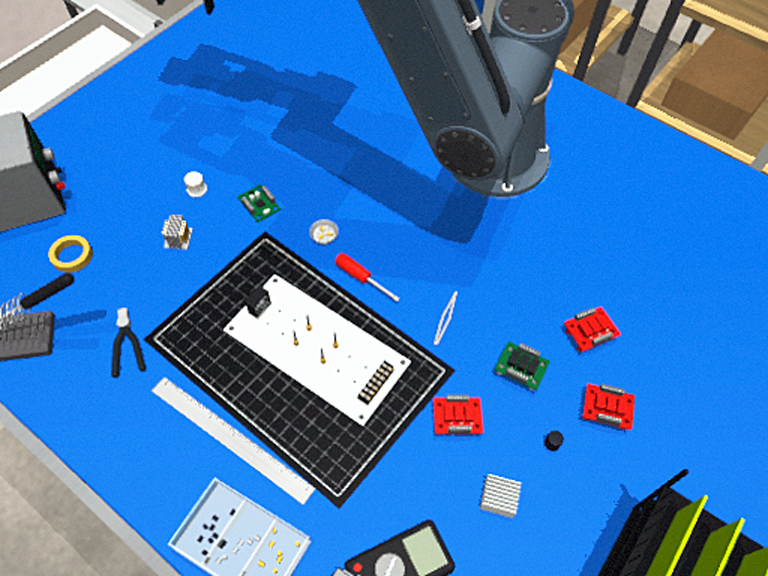

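View pics/top0.png

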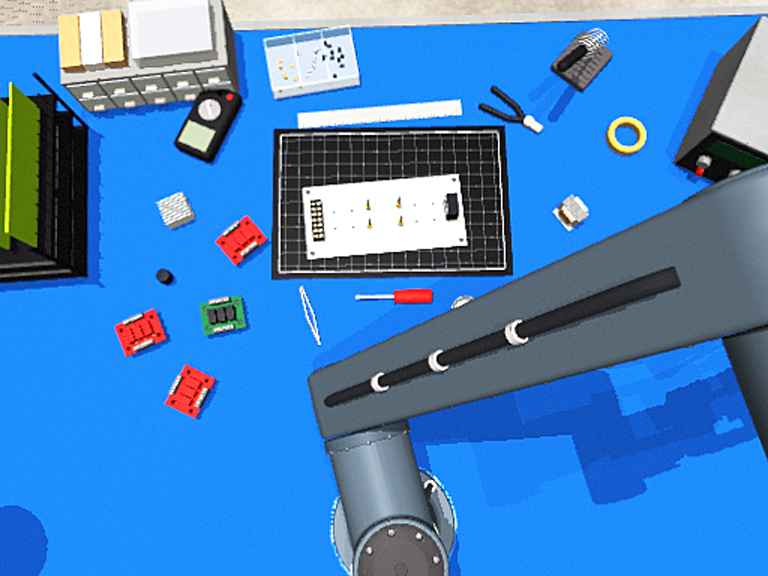

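```bash
cat > h.py <<'E'
import numpy as np,cv2,pickle
from scipy.spatial.transform import Rotation as R
def load(n): return pickle.load(open(f"pics/{n}.pkl","rb"))
def snap(tag,names=("scene","top")):
    from rig import robot
    for n in names: pickle.dump(robot.camera(n),open(f"pics/{n}{tag}.pkl","wb"))
def proj(c,P):
    E=c["extrinsics"];p=(np.asarray(P,float)-E[:3,3])@E[:3,:3]
    s=p[:,:2]/p[:,2:];s=s*(1+c["k1"]*(s**2).sum(1,keepdims=True))
    K=c["intrinsics"];return s*K[[0,1],[0,1]]+K[:2,2]
def back(c,uv,z):
    K=c["intrinsics"];d=(np.asarray(uv,float)-K[:2,2])/K[[0,1],[0,1]];s=d.copy()
    for _ in range(10): s=d/(1+c["k1"]*(s**2).sum())
    r=c["extrinsics"][:3,:3]@np.r_[s,1];o=c["extrinsics"][:3,3]
    return o+r*(z-o[2])/r[2]
def tile(c,u,v,w=66,h=66,k=4):
    M=np.float32([[1,0,-(u-w/2)],[0,1,-(v-h/2)]])
    return cv2.resize(cv2.warpAffine(c["pixels"][:,:,::-1],M,(w,h)),None,fx=k,fy=k,interpolation=cv2.INTER_CUBIC)
def box(x0,x1,y0,y1,z0,z1): return np.array([[x,y,z] for x in(x0,x1) for y in(y0,y1) for z in(z0,z1)])*1e-3
def sym(x,y,z0,z1): return box(-x,x,-y,y,z0,z1)
S=dict(heat=[sym(23,25,0,32)],
 trafo=[sym(24,22,0,2),sym(24,11,0,40)],
 main=[sym(27,38,0,3),box(-27,-20,-18,18,3,17),box(20,27,-18,18,3,17)],
 relay=[sym(30,38,20,23),box(-30,-23,-18,18,23,35),box(23,30,-18,18,23,35)]+[box(a*18-6.5,a*18+6.5,b*29-6.5,b*29+6.5,0,20) for a in(1,-1) for b in(1,-1)])
def pose(P,x,y,yaw,z=0): return P@R.from_euler("z",yaw).as_matrix().T+[x,y,z]
def render(c,hulls,u0,v0,w,k=8):
    m=np.zeros((w*k,w*k),np.uint8)
    for H in hulls:
        q=(proj(c,H)-[u0-.5,v0-.5])*k-.5
        cv2.fillConvexPoly(m,cv2.convexHull(np.round(q*16).astype(np.int32)),255,shift=4)
    return cv2.resize(m,(w,w),interpolation=cv2.INTER_AREA)/255.
E
python3 - <<'E'
from h import *
s,t=load("scene0"),load("top0")
a=[tile(s,173,135),tile(s,117,155),tile(s,333,330),tile(s,348,243),tile(t,148,211),tile(t,381,141)]
cv2.imwrite("pics/crops1.png",np.vstack([np.hstack(a[:3]),np.hstack(a[3:])]))
cv2.imwrite("pics/crops2.png",np.vstack([tile(s,212,232,155,72,5)[:300],tile(t,258,144,155,60,5)]))
for n,c,uv,z in [("fan",s,(172,200),.02),("fan t",t,(302,137),.03),("strip t",t,(212,147),.02),("main",s,(173,135),.003),("tr",s,(117,157),.01),("heat",s,(333,330),.016),("heat t",t,(117,140),.016),("relay",s,(348,243),.022),("relay t",t,(148,211),.022)]:
    print(n,back(c,uv,z).round(3), c["pixels"][int(uv[1]),int(uv[0])])
E
```

```text
fan [ 0.559 -0.132  0.02 ] [33 31 31]
fan t [ 0.562 -0.129  0.03 ] [49 45 51]
strip t [0.544 0.122 0.02 ] [177 160 119]
main [ 0.393 -0.29   0.003] [44 42 44]
tr [ 0.552 -0.353  0.01 ] [199 202 200]
heat [0.574 0.386 0.016] [212 220 220]
heat t [0.574 0.389 0.016] [191 195 192]
relay [0.372 0.296 0.022] [53 57 59]
relay t [0.368 0.298 0.022] [86 87 88]
```

View pics/crops1.png

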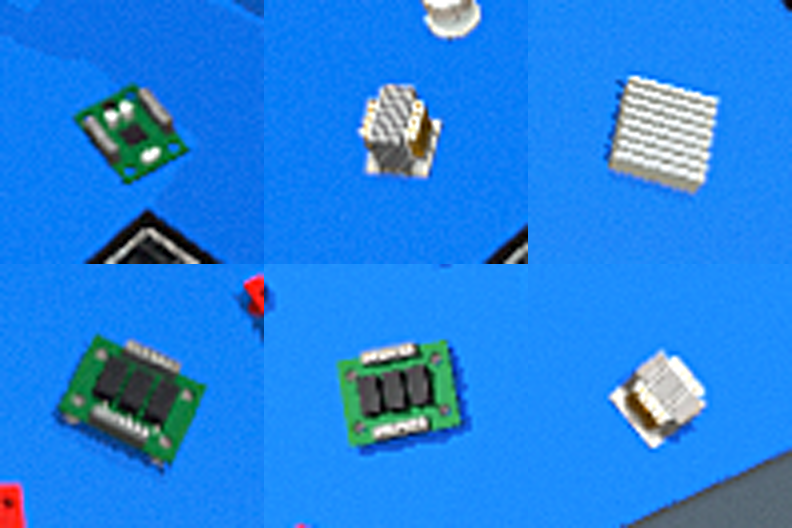

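View pics/crops2.png

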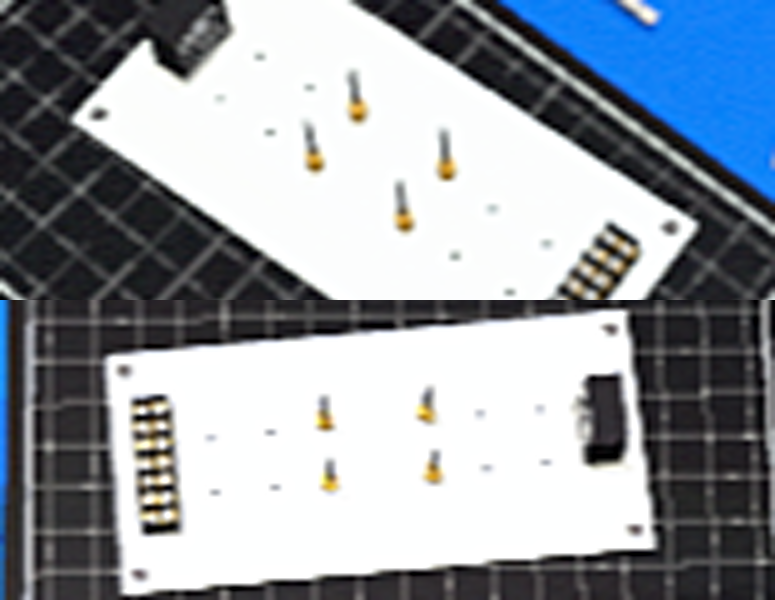

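```bash
cat >> h.py <<'E'
from scipy.optimize import minimize
def alpha(c,plate=False):
    p=c["pixels"].astype(float)
    if plate: return np.clip((p.min(2)-60)/150,0,1)
    return np.clip(1.1-((p[:,:,2]-np.maximum(p[:,:,0],p[:,:,1]))/np.maximum(p[:,:,2],30))/.4*1.1,0,1)
def fit(name,cams,x,y,yaw,z=0,w=44,al=None):
    A=[alpha(c,name=="plate") for c in cams]
    def cost(v):
        e=0
        for c,a in zip(cams,A):
            u0,v0=(proj(c,[[x,y,z]])[0]-w/2).astype(int)
            if name=="plate":
                hs=[sym(70,150,0,4)];bl=[box(-20,20,116*s,136*s,4,46) for s in (PS,)]+[box(-38,38,-PS*115,-PS*137,4,25)]
                m=render(c,[pose(h,*v) for h in hs],u0,v0,w)
                k=np.maximum.reduce([render(c,[pose(h,*v)],u0,v0,w) for h in bl]+[0*m]);wt=k<.02
            else: m=render(c,[pose(h,*v,z) for h in S[name]],u0,v0,w);wt=1
            e+=(wt*(m-a[v0:v0+w,u0:u0+w])**2).sum()
        return e
    best=None
    for d in ([0] if yaw is not None else np.arange(-90,90,10)*np.pi/180):
        r=minimize(cost,[x,y,(yaw or 0)+d],method="Nelder-Mead",options=dict(initial_simplex=np.array([x,y,(yaw or 0)+d])+np.array([[0,0,0],[.006,0,0],[0,.006,0],[0,0,.12]]),xatol=1e-5,fatol=1e-3,maxiter=150))
        if best is None or r.fun<best.fun: best=r
    return best.x,best.fun
PS=-1
E
python3 - <<'E'
from h import *
s,t=load("scene0"),load("top0")
for n,x,y,both in [("heat",.574,.388,1),("relay",.37,.297,1),("trafo",.552,-.353,1),("main",.393,-.29,0)]:
    for cs,l in (([s],"s"),([t],"t"),([s,t],"b"))[:3 if both else 1]:
        v,f=fit(n,cs,x,y,None); print(n,l,(v[:2]*1e3).round(1),np.degrees(v[2]).round(1),round(f,1))
for cs,l in (([s],"s"),([t],"t"),([s,t],"b")):
    v,f=fit("plate",cs,.553,-.004,.05,w=150); print("plate",l,(v[:2]*1e3).round(1),np.degrees(v[2]).round(2),round(f,1))
# overlay check
E
```

```text
heat s [573.4 386.2] 23.2 5.5
heat t [574.3 389.4] 23.6 6.2
heat b [573.5 387. ] 23.3 35.1
relay s [372.2 295.4] 10.1 22.0
relay t [371.6 297.8] 10.0 9.8
relay b [371.9 296.5] 9.5 50.3
trafo s [ 548.8 -354.4] 31.5 21.4
trafo t [ 548.7 -351.9] 36.2 28.9
trafo b [ 549.1 -353.4] 33.6 58.5
main s [ 393.1 -293.3] -15.3 33.3
plate s [555.6  -2.5] 3.52 1166.5
plate t [ 5.557e+02 -3.000e-01] 3.51 1890.0
plate b [555.6  -1.4] 3.42 3089.9
```

```bash
cat >> h.py <<'E'
def go(x,y,z,deg):
    """shift/turn in tool axes from measured pose to TCP x,y,z (mm) with tool y at world angle deg (mod 180)"""
    from rig import robot
    o=robot.get_obs();Rc=R.from_quat(o["tool_rot"]);d=Rc.inv().apply(np.array([x,y,z])-o["position"]*1e3)
    c=[]
    for a in (deg,deg+180):
        ty=np.array([np.cos(np.radians(a)),np.sin(np.radians(a)),0]);tz=np.array([0,0,-1.])
        c.append((Rc.inv()*R.from_matrix(np.c_[np.cross(ty,tz),ty,tz])).as_rotvec(degrees=True))
    c.sort(key=np.linalg.norm)
    print("shift",d.round(1),"turn",c[0].round(2),"alt az",c[1][2].round(1),"t",round(o["time"],2),"pos",(o["position"]*1e3).round(1),"q1,6",o["q"][[0,5]].round(2),"F",o["ft_force"].round(1),"w",round(o["grip_width"]*1e3,1),"g",round(o["grip_force"],1))
E
python3 -c "
from h import *
go(393,-292,120,-15.3)"
```

```text
shift [ 242.2 -198.7  127.1] turn [ -0.1   -0.07 -50.99] alt az 129.0 t 0.1 pos [ 251.2 -571.6  246.7] q1,6 [-1.34 -0.18] F [0.4 1.2 0.1] w 87.3 g 0.0
```

```bash
python3 -m crank '[24,-20,12,0,0,-5,0, 48,-40,25,0,0,-10,0, 73,-60,38,0,0,-15,0, 97,-79,51,0,0,-20,0, 121,-99,64,0,0,-25.5,0]' 20; python3 -c "
from h import *
go(393,-292,120,-15.3)"
```

```text
time: 0.52
position: [0.3226, -0.4315, 0.1828]
tool_rot: [0.908, 0.418, 0.0, -0.0]
ft_force: [1.4, -0.4, -0.2]
grip_width: 0.0872
grip_force: 0.0
shift [151.7 -37.3  62.8] turn [-1.000e-02 -2.000e-02 -2.527e+01] alt az 154.7 t 0.52 pos [ 322.6 -431.5  182.8] q1,6 [-1.14 -0.43] F [ 1.4 -0.4 -0.2] w 87.2 g 0.0
```

```bash
python3 -m crank '[30,-7,13,0,0,-5,0, 61,-15,25,0,0,-10,0, 91,-22,38,0,0,-15,0, 121,-30,50,0,0,-20,0, 152,-37,63,0,0,-25.3,0]'; python3 -m crank '[0,0,0,0,0,0,0, 0,0,0,0,0,0,0, 0,0,0,0,0,0,0, 0,0,0,0,0,0,0, 0,0,0,0,0,0,0]' >/dev/null; python3 - <<'E'
from h import *
snap(1); go(393,-292,27.5,-15.3)
s,t=load("scene1"),load("top1")
cv2.imwrite("pics/c3.png",np.hstack([tile(s,175,130,100,100,4),tile(t,350,195,100,100,4)]))
E
```

```text
time: 0.93
position: [0.3938, -0.2923, 0.1199]
tool_rot: [0.795, 0.607, -0.0, -0.0]
ft_force: [1.4, 0.3, 0.1]
grip_width: 0.0868
grip_force: 0.0
shift [ 2.8 -1.3 93.5] turn [ 0.06  0.05 -0.3 ] alt az 179.7 t 1.45 pos [ 393.4 -295.   121. ] q1,6 [-0.87 -0.6 ] F [-0.6 -0.2  0.2] w 87.0 g 0.0
```

View pics/c3.png

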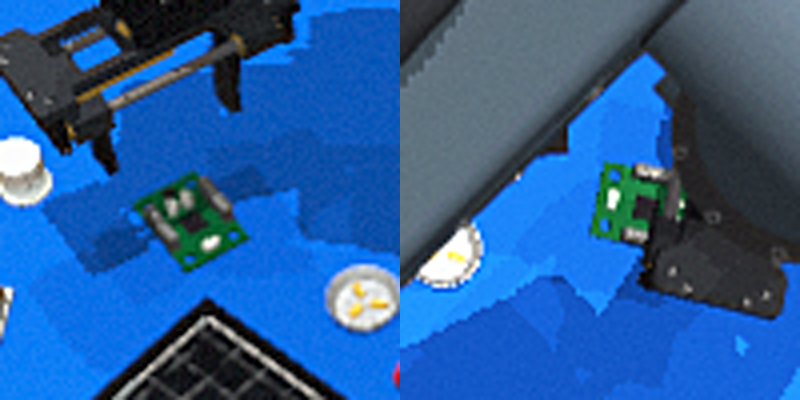

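```bash
python3 -m crank '[1,0,15,0,0,0,0, 2,0,30,0,0,0,0, 2,0,45,0,0,0,0, 2,0,55,0,0,0,0, 2,0,55,0,0,0,0]'|sed -n 2p; for i in 1 2 3; do python3 -m crank '[0,0,0,0,0,0,0, 0,0,0,0,0,0,0, 0,0,0,0,0,0,0, 0,0,0,0,0,0,0, 0,0,0,0,0,0,0]'|sed -n 2,4p; done; python3 - <<'E'
from h import *
snap(2); go(393,-292,27.5,-15.3)
s,t=load("scene2"),load("top2")
cv2.imwrite("pics/c4.png",np.hstack([tile(s,175,130,80,80,5),tile(t,357,195,80,80,5)]))
E
```

```text
position: [0.3932, -0.2915, 0.0641]
position: [0.3944, -0.292, 0.0662]
tool_rot: [0.796, 0.605, 0.0, 0.001]
ft_force: [-0.5, 0.0, 0.1]
position: [0.3941, -0.2917, 0.0656]
tool_rot: [0.796, 0.605, 0.0, 0.0]
ft_force: [-0.7, 0.5, -0.1]
position: [0.3941, -0.2917, 0.0655]
tool_rot: [0.796, 0.605, -0.0, -0.0]
ft_force: [0.7, 0.0, 0.3]
shift [-0.5 -1.  38. ] turn [-0.   -0.   -0.19] alt az 179.8 t 3.22 pos [ 394.1 -291.7   65.5] q1,6 [-0.87 -0.6 ] F [-0.2  0.4  0.5] w 86.8 g 0.0
```

View pics/c4.png

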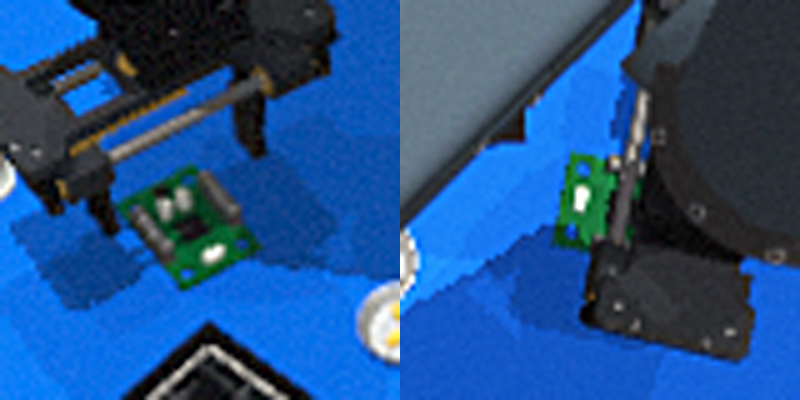

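```bash
python3 -m crank '[0,0,12,0,0,0,0, -1,-1,24,0,0,0,0, -1,-1,32,0,0,0,0, -1,-1,38,0,0,0,0, -1,-1,38,0,0,0,0]'|sed -n 2,4p;  python3 -m crank '[0,0,0,0,0,0,0, 0,0,0,0,0,0,60, 0,0,0,0,0,0,80, 0,0,0,0,0,0,120, 0,0,0,0,0,0,160]' 20; python3 -m crank '[0,0,0,0,0,0,200, 0,0,0,0,0,0,200, 0,0,0,0,0,0,200, 0,0,0,0,0,0,200, 0,0,0,0,0,0,200]' ; python3 -m crank '[0,0,0,0,0,0,200, 0,0,0,0,0,0,200, 0,0,0,0,0,0,200, 0,0,0,0,0,0,200, 0,0,0,0,0,0,200]'
```

```text
position: [0.3925, -0.292, 0.0265]
tool_rot: [0.796, 0.605, -0.0, -0.001]
ft_force: [0.8, -0.4, 0.8]
time: 4.05
position: [0.3931, -0.2926, 0.0279]
tool_rot: [0.796, 0.605, 0.0, 0.0]
ft_force: [0.5, 0.4, 0.5]
grip_width: 0.0684
grip_force: 0.0
time: 4.47
position: [0.393, -0.2926, 0.0277]
tool_rot: [0.796, 0.605, 0.0, 0.0]
ft_force: [-0.1, 0.3, 2.9]
grip_width: 0.0537
grip_force: 20.0
time: 4.88
position: [0.393, -0.2926, 0.0277]
tool_rot: [0.796, 0.605, 0.0, 0.0]
ft_force: [0.3, 0.1, 3.4]
grip_width: 0.054
grip_force: 20.0
```

```bash
python3 -m crank '[0,0,-8,0,0,0,200, 0,0,-22,0,0,0,200, 0,0,-42,0,0,0,200, 0,0,-62,0,0,0,200, 0,0,-80,0,0,0,200]'; python3 - <<'E'
from h import *
go(555.6,-1.4,108,3.5)
E
```

```text
time: 5.3
position: [0.3924, -0.292, 0.1084]
tool_rot: [0.796, 0.605, -0.0, -0.001]
ft_force: [-1.0, -0.6, -0.8]
grip_width: 0.0539
grip_force: 20.0
shift [323.6  79.6   0.5] turn [ -0.06  -0.05 -18.99] alt az 161.0 t 5.3 pos [ 392.4 -292.   108.4] q1,6 [-0.87 -0.6 ] F [-1.  -0.6 -0.8] w 53.9 g 20.0
```

```bash
python3 -m crank '[20,5,0,0,0,-2,200, 55,14,0,0,0,-4,200, 92,23,0,0,0,-6,200, 128,32,0,0,0,-8,200, 162,40,0,0,0,-9.5,200]' >/dev/null; python3 -m crank '[38,16,0,0,0,-2,200, 74,32,0,0,0,-4,200, 108,47,0,0,0,-6,200, 135,58,0,0,0,-8,200, 153,66,0,0,0,-9.5,200]' >/dev/null;  python3 -m crank '[0,0,0,0,0,0,200, 0,0,0,0,0,0,200, 0,0,0,0,0,0,200, 0,0,0,0,0,0,200, 0,0,0,0,0,0,200]';  python3 -m crank '[0,0,0,0,0,0,200, 0,0,0,0,0,0,200, 0,0,0,0,0,0,200, 0,0,0,0,0,0,200, 0,0,0,0,0,0,200]' >/dev/null; python3 - <<'E'
from h import *
snap(3); go(555.6,-1.4,107.7,3.5)
s,t=load("scene3"),load("top3")
cv2.imwrite("pics/c5.png",np.vstack([tile(s,212,222,130,75,6)[:,:780],tile(t,258,144,130,25,6)]))
cv2.imwrite("pics/c5.png",np.hstack([tile(s,215,222,100,100,5)[:,:500],tile(t,258,144,60,100,5)]))
E
```

```text
time: 6.55
position: [0.5556, -0.0029, 0.1075]
tool_rot: [0.686, 0.728, -0.0, -0.0]
ft_force: [-0.5, -0.1, -0.7]
grip_width: 0.0538
grip_force: 20.0
shift [ 0.4 -0.7 -0.1] turn [ 0.   -0.    0.01] alt az -180.0 t 7.07 pos [556.3  -1.7 107.6] q1,6 [-0.2  -0.27] F [-0.2 -0.4 -1.5] w 53.8 g 20.0
```

View pics/c5.png

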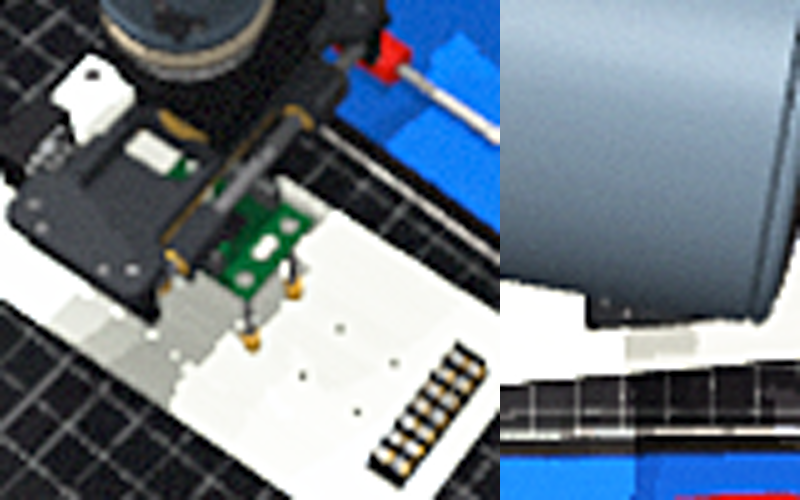

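```bash
python3 - <<'E'
from h import *
st=np.array([[a*18,b*29,11.5] for a in(1,-1) for b in(1,-1)])*1e-3
for n,pl in(("scene0",(.5556,-.0025)),("top0",(.5557,-.0003))):
    c=load(n);p=c["pixels"].astype(float);w=np.clip(p[:,:,0]-p[:,:,2]-40,0,None)
    pr=proj(c,pose(st,*pl,np.radians(3.5)));d=[]
    for u,v in pr:
        U,V=int(round(u)),int(round(v));g=w[V-5:V+6,U-5:U+6];yy,xx=np.mgrid[V-5:V+6,U-5:U+6]
        d.append([(g*xx).sum()/g.sum()-u,(g*yy).sum()/g.sum()-v])
        q=back(c,[u+d[-1][0],v+d[-1][1]],.0115);print(n,np.round(d[-1],2),(q*1e3).round(1))
c=load("scene3");pl=(.5556,-.0025);ya=np.radians(3.5)
im=tile(c,222,232,60,60,10)
def dr(P,col,closed=None):
    q=(proj(c,P)-[222-30-.5,232-30-.5])*10-.5
    if closed: cv2.polylines(im,[np.int32(q)],True,col,1)
    else:
        for a in q: cv2.circle(im,tuple(np.int32(a)),3,col,-1)
tc=(.5563,-.0017-.0011);zb=.0799
ang=np.linspace(0,6.28,24)
ho=lambda hx,hy,z:np.c_[hx+4*np.cos(ang),hy+4*np.sin(ang),0*ang+z]*1e-3
dr(pose(np.array([[-27,-38,3],[27,-38,3],[27,38,3],[-27,38,3]])*1e-3,*tc,ya,zb),(0,0,255),1)
for a in(1,-1): dr(pose(ho(a*18,29,3),*tc,ya,zb),(0,0,255),1)
sd=np.array([[a*18,29,z] for a in(1,-1) for z in(18,59)])*1e-3
dr(pose(sd,*pl,ya),(255,0,255))
cv2.imwrite("pics/c6.png",im)
E
```

```text
scene0 [0.03 0.35] [572.5  28.2  11.5]
scene0 [-0.02  0.29] [576.  -29.8  11.5]
scene0 [-0.07  0.19] [536.4  25.6  11.5]
scene0 [-0.07  0.15] [539.8 -32.4  11.5]
top0 [0.04 0.34] [570.9  29.7  11.5]
top0 [-0.17  0.51] [573.9 -27.6  11.5]
top0 [-0.05  0.48] [534.6  27.7  11.5]
top0 [0.13 0.37] [538.4 -30.7  11.5]
```

View pics/c6.png

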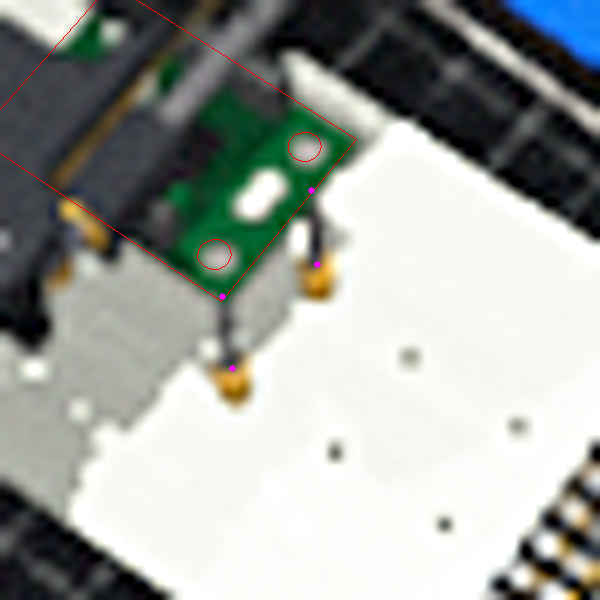

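```bash
python3 - <<'E'
from h import *
for n,pl in(("scene0",(.5556,-.0025)),("top0",(.5557,-.0003))):
    c=load(n);g=c["pixels"].astype(float).mean(2);D=np.clip(235-g,0,None)
    M=np.zeros_like(D)
    for s in(1,-1):
        q=proj(c,pose(sym(30,24,4,4)+[0,s*.077,0],*pl,np.radians(3.5)))
        cv2.fillConvexPoly(M,cv2.convexHull(np.int32(np.round(q))),1)
    k,l,st,ce=cv2.connectedComponentsWithStats(((D*M)>12).astype(np.uint8))
    P=[]
    for i in range(1,k):
        U,V=np.int32(np.round(ce[i]));gg=D[V-2:V+3,U-2:U+3];yy,xx=np.mgrid[V-2:V+3,U-2:U+3]
        q=back(c,[(gg*xx).sum()/gg.sum(),(gg*yy).sum()/gg.sum()],.004)
        loc=(q-[*pl,0])@R.from_euler("z",3.5,degrees=True).as_matrix();P.append(loc[:2]*1e3);print(n,(loc*1e3).round(1)[:2],st[i][4])
    print(np.mean(P,0).round(2))
E
```

```text
scene0 [-15.5 -94. ] 2
scene0 [-16.3 -60.7] 1
scene0 [ 16.2 -95.1] 1
scene0 [ 16.5 -60.9] 1
scene0 [-15.8  59.5] 4
scene0 [-16.   93.6] 4
scene0 [16.5 59.7] 2
scene0 [16.3 94. ] 1
[ 0.24 -0.49]
top0 [ 15.5 -94.2] 2
top0 [ 15.8 -59.9] 2
top0 [15.8 93.9] 1
top0 [15.7 59.9] 1
top0 [-16.3 -60.3] 2
top0 [-16.3 -93.9] 1
top0 [-16.9  60. ] 1
top0 [-16.7  94. ] 1
[-0.41 -0.08]
```

```bash
python3 -m crank '[0,-0.4,5,0,0,0,200, 0,-0.4,10,0,0,0,200, 0,-0.4,15,0,0,0,200, 0,-0.4,20,0,0,0,200, 0,-0.4,23,0,0,0,200]'; python3 -m crank '[0,0,2,0,0,0,200, 0,0,4,0,0,0,200, 0,0,5,0,0,0,200, 0,0,5,0,0,0,200, 0,0,5,0,0,0,200]'
```

```text
time: 7.48
position: [0.5555, -0.0016, 0.0835]
tool_rot: [0.685, 0.728, -0.0, -0.001]
ft_force: [-0.1, 0.4, -1.1]
grip_width: 0.0537
grip_force: 20.0
time: 7.9
position: [0.556, -0.0018, 0.0796]
tool_rot: [0.685, 0.728, 0.0, 0.0]
ft_force: [-0.1, -0.5, -1.3]
grip_width: 0.0538
grip_force: 20.0
```

```bash
python3 -m crank '[0,0,6,0,0,0,200, 0,0,12,0,0,0,200, 0,0,18,0,0,0,200, 0,0,24,0,0,0,200, 0,0,30,0,0,0,200]'; python3 -m crank '[0,0,1,0,0,0,200, 0,0,2,0,0,0,200, 0,0,3,0,0,0,200, 0,0,3.5,0,0,0,200, 0,0,3.5,0,0,0,200]';python3 -m crank '[0,0,0,0,0,0,200, 0,0,0,0,0,0,200, 0,0,0,0,0,0,200, 0,0,0.5,0,0,0,200, 0,0,0.5,0,0,0,200]'
```

```text
time: 8.32
position: [0.5557, -0.0017, 0.0487]
tool_rot: [0.685, 0.728, -0.0, -0.0]
ft_force: [-0.2, -0.8, -1.2]
grip_width: 0.054
grip_force: 20.0
time: 8.73
position: [0.5561, -0.0018, 0.0462]
tool_rot: [0.685, 0.728, 0.0, 0.0]
ft_force: [0.1, -1.3, -0.9]
grip_width: 0.0538
grip_force: 20.0
time: 9.15
position: [0.5561, -0.0018, 0.0458]
tool_rot: [0.685, 0.728, 0.0, 0.0]
ft_force: [0.1, -0.4, -0.1]
grip_width: 0.0537
grip_force: 20.0
```

```bash
python3 -m crank '[0,0,0.3,0,0,0,200, 0,0,0.5,0,0,0,200, 0,0,0.5,0,0,0,200, 0,0,0.5,0,0,0,200, 0,0,0.5,0,0,0,200]'; python3 -m crank '[0,0,0,0,0,0,85, 0,0,0,0,0,0,60, 0,0,0,0,0,0,30, 0,0,0,0,0,0,0, 0,0,0,0,0,0,0]'; python3 -m crank '[0,0,-5,0,0,0,0, 0,0,-25,0,0,0,0, 0,0,-55,0,0,0,0, 0,0,-85,0,0,0,0, 0,0,-110,0,0,0,0]';python3 -c "
from h import *
go(371.9,296.5,120,9.8)"
```

```text
time: 9.57
position: [0.5561, -0.0018, 0.0457]
tool_rot: [0.685, 0.728, 0.0, 0.0]
ft_force: [-1.7, 0.7, 6.0]
grip_width: 0.054
grip_force: 20.0
time: 9.98
position: [0.5559, -0.0017, 0.0448]
tool_rot: [0.685, 0.728, -0.0, -0.0]
ft_force: [-0.2, 0.4, 0.0]
grip_width: 0.0771
grip_force: 0.0
time: 10.4
position: [0.556, -0.0018, 0.1569]
tool_rot: [0.685, 0.728, 0.0, 0.0]
ft_force: [0.4, -0.1, -0.6]
grip_width: 0.0869
grip_force: 0.0
shift [ 309.  -165.6   36.8] turn [ 0.04  0.01 -6.29] alt az 173.7 t 10.4 pos [556.   -1.8 156.9] q1,6 [-0.2  -0.27] F [ 0.4 -0.1 -0.6] w 86.9 g 0.0
```

```bash
python3 -m crank '[20,-10,0,0,0,-1,0, 54,-28,4,0,0,-1.5,0, 88,-47,8,0,0,-2,0, 122,-65,13,0,0,-2.5,0, 155,-83,18,0,0,-3.2,0]' >/dev/null; python3 -m crank '[35,-16,4,0,0,-1,0, 70,-33,8,0,0,-1.5,0, 105,-49,13,0,0,-2,0, 138,-65,17,0,0,-2.5,0, 158,-74,19,0,0,-3.1,0]' >/dev/null;  python3 -m crank '[0,0,0,0,0,0,0, 0,0,5,0,0,0,0, 0,0,10,0,0,0,0, 0,0,10,0,0,0,0, 0,0,10,0,0,0,0]'; python3 -m crank '[0,0,0,0,0,0,0, 0,0,0,0,0,0,0, 0,0,0,0,0,0,0, 0,0,0,0,0,0,0, 0,0,0,0,0,0,0]' >/dev/null;  python3 - <<'E'
from h import *
snap(4); go(371.9,296.5,44,9.8)
s,t=load("scene4"),load("top4")
im=tile(t,258,144,70,50,5)
for P,l in(((.5553,-.0004),"p"),):
    for a in(1,-1):
        for b in(1,-1):
            q=proj(t,pose(np.array([[a*18,b*29,21]])*1e-3,*P,np.radians(3.5)))[0];q=(q-[223-.5,119-.5])*5-.5;cv2.circle(im,tuple(np.int32(q)),2,(0,0,255),-1)
cv2.imwrite("pics/c7.png",np.vstack([np.hstack([tile(s,340,235,70,60,5),tile(t,160,211,70,60,5)]),np.hstack([tile(s,213,225,70,50,5),im])]))
E
```

```text
time: 11.65
position: [0.3723, 0.2951, 0.1077]
tool_rot: [0.645, 0.764, -0.0, -0.0]
ft_force: [-0.1, -1.4, 0.0]
grip_width: 0.087
grip_force: 0.0
shift [ 0.3  0.3 64.1] turn [ 0.01 -0.    0.01] alt az -180.0 t 12.17 pos [371.7 296.1 108.1] q1,6 [0.44 0.27] F [-0.3 -0.2 -0.2] w 87.1 g 0.0
```

View pics/c7.png

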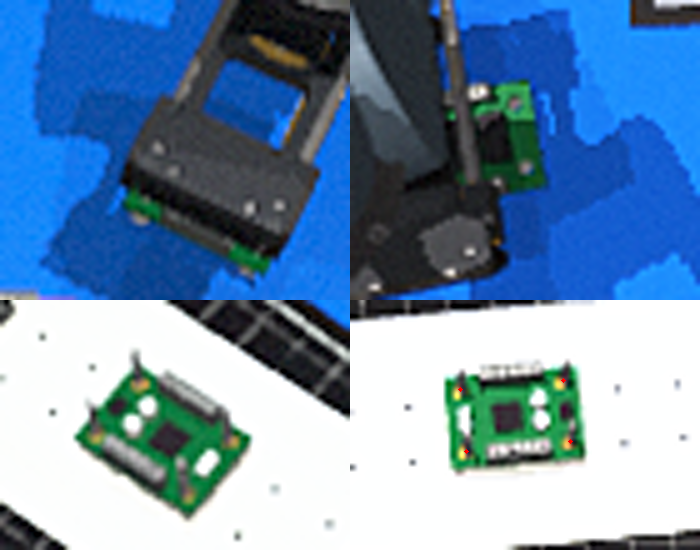

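```bash
python3 -m crank '[0,0,14,0,0,0,0, 0,0,30,0,0,0,0, 0,0,46,0,0,0,0, 0,0,58,0,0,0,0, 0,0,64,0,0,0,0]'|sed -n 2,4p;  python3 -m crank '[0,0,0,0,0,0,0, 0,0,0,0,0,0,50, 0,0,0,0,0,0,70, 0,0,0,0,0,0,100, 0,0,0,0,0,0,160]' 20; python3 -m crank '[0,0,0,0,0,0,200, 0,0,0,0,0,0,200, 0,0,0,0,0,0,200, 0,0,0,0,0,0,200, 0,0,0,0,0,0,200]'
```

```text
position: [0.3711, 0.296, 0.0428]
tool_rot: [0.644, 0.765, -0.001, -0.0]
ft_force: [-0.8, -0.3, 0.2]
time: 13.0
position: [0.372, 0.2963, 0.0447]
tool_rot: [0.644, 0.765, 0.001, 0.0]
ft_force: [0.5, 0.5, -0.7]
grip_width: 0.068
grip_force: 0.0
time: 13.42
position: [0.3719, 0.2963, 0.0446]
tool_rot: [0.644, 0.765, 0.0, 0.0]
ft_force: [-0.4, -0.3, 5.9]
grip_width: 0.06
grip_force: 20.0
```

```bash
python3 -m crank '[0,0,-8,0,0,0,200, 0,0,-24,0,0,0,200, 0,0,-44,0,0,0,200, 0,0,-66,0,0,0,200, 0,0,-85,0,0,0,200]'; python3 - <<'E'
from h import *
go(556,-2.1,129.6,3.5)
E
```

```text
time: 13.83
position: [0.3712, 0.296, 0.1302]
tool_rot: [0.644, 0.765, -0.0, -0.0]
ft_force: [0.2, 0.4, -1.2]
grip_width: 0.0598
grip_force: 20.0
shift [-325.2  131.3    0.5] turn [-0.05  0.01  6.31] alt az -173.7 t 13.83 pos [371.2 296.  130.2] q1,6 [0.44 0.27] F [ 0.2  0.4 -1.2] w 59.8 g 20.0
```

```bash
python3 -m crank '[-20,8,0,0,0,1,200, -55,22,0,0,0,1.5,200, -92,37,0,0,0,2,200, -128,52,0,0,0,2.5,200, -162,66,0,0,0,3.1,200]' >/dev/null; python3 -m crank '[-38,18,0,0,0,1,200, -75,35,0,0,0,1.5,200, -110,51,0,0,0,2,200, -140,65,0,0,0,2.5,200, -159,74,0,0,0,3.2,200]' >/dev/null;  python3 -m crank '[0,0,0,0,0,0,200, 0,0,0,0,0,0,200, 0,0,0,0,0,0,200, 0,0,0,0,0,0,200, 0,0,0,0,0,0,200]' > /dev/null;  python3 -m crank '[0,0,0,0,0,0,200, 0,0,0,0,0,0,200, 0,0,0,0,0,0,200, 0,0,0,0,0,0,200, 0,0,0,0,0,0,200]' >/dev/null; python3 - <<'E'
from h import *
snap(5); go(556,-2.1,129.6,3.5)
c=load("scene5");ya=np.radians(3.5)
im=tile(c,216,232,60,60,10)
def dr(P,col):
    q=(proj(c,P)-[216-30-.5,232-30-.5])*10-.5
    cv2.polylines(im,[np.int32(q)],True,col,1)
from rig import robot
o=robot.get_obs()["position"];tc=(o[0],o[1]-.001);zb=o[2]-.0446
ang=np.linspace(0,6.28,24)
ho=lambda hx,hy,z,r:np.c_[hx+r*np.cos(ang),hy+r*np.sin(ang),0*ang+z]*1e-3
dr(pose(np.array([[-30,-38,23],[30,-38,23],[30,38,23],[-30,38,23]])*1e-3,*tc,ya,zb),(0,0,255))
for a in(1,-1): dr(pose(ho(a*18,29,23,4),*tc,ya,zb),(0,0,255)); dr(pose(ho(a*18,29,0,6.5),*tc,ya,zb),(0,0,255));dr(pose(ho(a*18,29,59,1),.5559,-.003,ya),(255,0,255))
cv2.imwrite("pics/c8.png",im)
E
```

```text
shift [-0.6 -0.4 -0.5] turn [0.   0.   0.01] alt az -180.0 t 15.6 pos [556.4  -1.5 129.1] q1,6 [-0.2  -0.26] F [-0.7 -0.9 -1.7] w 60.0 g 20.0
```

View pics/c8.png

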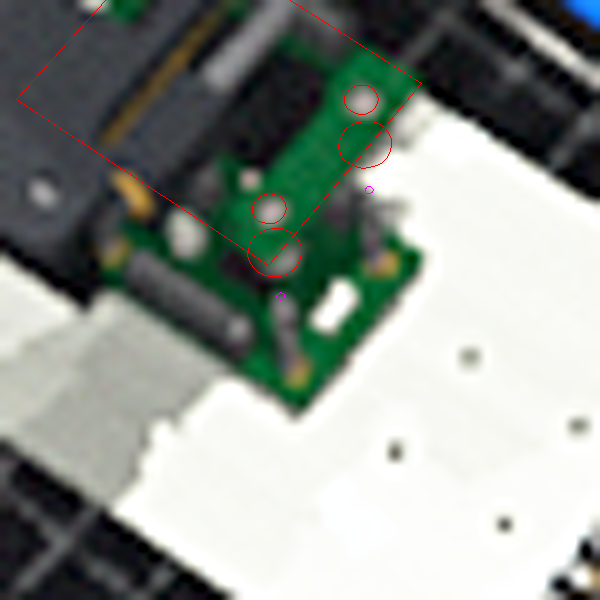

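```bash
python3 -m crank '[-0.6,-0.4,5,0,0,0,200, -0.6,-0.4,10,0,0,0,200, -0.6,-0.4,15,0,0,0,200, -0.6,-0.4,20,0,0,0,200, -0.6,-0.4,24,0,0,0,200]'; python3 -m crank '[0,0,2,0,0,0,200, 0,0,4,0,0,0,200, 0,0,6,0,0,0,200, 0,0,8,0,0,0,200, 0,0,8,0,0,0,200]'
```

```text
time: 16.02
position: [0.5556, -0.0021, 0.1041]
tool_rot: [0.685, 0.728, -0.0, -0.0]
ft_force: [0.5, -0.6, -1.2]
grip_width: 0.0598
grip_force: 20.0
time: 16.43
position: [0.5558, -0.0021, 0.0968]
tool_rot: [0.685, 0.728, -0.0, -0.0]
ft_force: [-0.8, -0.3, -0.7]
grip_width: 0.0597
grip_force: 20.0
```

```bash
python3 -m crank '[0,0,6,0,0,0,200, 0,0,12,0,0,0,200, 0,0,18,0,0,0,200, 0,0,24,0,0,0,200, 0,0,28,0,0,0,200]'; python3 -m crank '[0,0,1,0,0,0,200, 0,0,2,0,0,0,200, 0,0,2.5,0,0,0,200, 0,0,2.5,0,0,0,200, 0,0,2.5,0,0,0,200]';python3 -m crank '[0,0,0.5,0,0,0,200, 0,0,0.8,0,0,0,200, 0,0,1,0,0,0,200, 0,0,1,0,0,0,200, 0,0,1,0,0,0,200]'
```

```text
time: 16.85
position: [0.5556, -0.0021, 0.068]
tool_rot: [0.685, 0.728, -0.0, -0.001]
ft_force: [-0.2, 1.3, -1.3]
grip_width: 0.0601
grip_force: 20.0
time: 17.27
position: [0.5562, -0.0022, 0.0668]
tool_rot: [0.685, 0.728, 0.0, 0.0]
ft_force: [0.3, 0.1, -0.6]
grip_width: 0.0599
grip_force: 20.0
time: 17.68
position: [0.556, -0.0021, 0.0656]
tool_rot: [0.685, 0.728, 0.0, 0.0]
ft_force: [-0.3, 0.2, -0.6]
grip_width: 0.06
grip_force: 20.0
```

```bash
python3 -m crank '[0,0,0.3,0,0,0,200, 0,0,0.5,0,0,0,200, 0,0,0.5,0,0,0,200, 0,0,0.5,0,0,0,200, 0,0,0.5,0,0,0,200]';python3 -m crank '[0,0,0.3,0,0,0,200, 0,0,0.5,0,0,0,200, 0,0,0.5,0,0,0,200, 0,0,0.5,0,0,0,200, 0,0,0.5,0,0,0,200]'
```

```text
time: 18.1
position: [0.556, -0.0021, 0.0655]
tool_rot: [0.685, 0.728, 0.0, 0.0]
ft_force: [-1.4, 0.6, 6.5]
grip_width: 0.0598
grip_force: 20.0
time: 18.52
position: [0.556, -0.0021, 0.0655]
tool_rot: [0.685, 0.728, 0.0, 0.0]
ft_force: [-1.8, 0.8, 9.0]
grip_width: 0.0599
grip_force: 20.0
```

```bash
python3 -m crank '[0,0,0,0,0,0,65, 0,0,0,0,0,0,40, 0,0,0,0,0,0,20, 0,0,0,0,0,0,0, 0,0,0,0,0,0,0]'|tail -3; python3 -m crank '[0,0,-5,0,0,0,0, 0,0,-25,0,0,0,0, 0,0,-50,0,0,0,0, 0,0,-75,0,0,0,0, 0,0,-90,0,0,0,0]'|sed -n 2,4p;python3 -c "
from h import *
go(573.8,387.8,120,23.4)"
```

```text
ft_force: [1.3, -0.8, 0.7]
grip_width: 0.083
grip_force: 0.0
position: [0.5569, -0.0023, 0.157]
tool_rot: [0.685, 0.728, 0.001, 0.001]
ft_force: [0.5, 0.3, -0.3]
shift [388.3  40.6  36.8] turn [  0.16   0.07 -19.89] alt az 160.1 t 19.35 pos [556.9  -2.3 157. ] q1,6 [-0.2  -0.27] F [ 0.5  0.3 -0.3] w 87.4 g 0.0
```

```bash
python3 -m crank '[34,4,2,0,0,-2,0, 74,8,6,0,0,-4,0, 114,12,10,0,0,-6,0, 154,16,14,0,0,-8,0, 194,20,18,0,0,-9.9,0]' >/dev/null; python3 -m crank '[39,11,4,0,0,-2,0, 78,22,8,0,0,-4,0, 117,33,12,0,0,-6,0, 155,44,16,0,0,-8,0, 187.5,54,19,0,0,-10,0]' >/dev/null;  python3 -m crank '[0,0,0,0,0,0,0, 0,0,5,0,0,0,0, 0,0,10,0,0,0,0, 0,0,10,0,0,0,0, 0,0,10,0,0,0,0]'>/dev/null; python3 -m crank '[0,0,0,0,0,0,0, 0,0,0,0,0,0,0, 0,0,0,0,0,0,0, 0,0,0,0,0,0,0, 0,0,0,0,0,0,0]' >/dev/null;  python3 - <<'E'
from h import *
snap(6); go(573.8,387.8,28,23.4)
s,t=load("scene6"),load("top6")
cv2.imwrite("pics/c9.png",np.vstack([np.hstack([tile(s,333,320,70,60,5),tile(t,117,140,70,60,5)]),np.hstack([tile(s,213,220,70,55,5),tile(t,258,144,70,55,5)])]))
E
```

```text
shift [-0.1  0.6 79.7] turn [ 0.01 -0.    0.  ] alt az -180.0 t 21.12 pos [573.2 387.6 107.7] q1,6 [0.43 0.03] F [ 0.2 -0.4  0.3] w 86.9 g 0.0
```

View pics/c9.png

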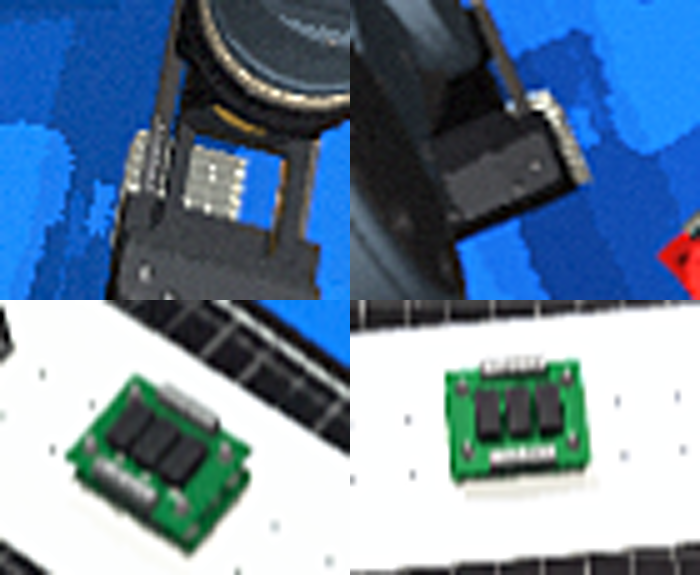

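```bash
python3 -m crank '[0,0.5,18,0,0,0,0, 0,0.5,38,0,0,0,0, 0,0.5,58,0,0,0,0, 0,0.5,73,0,0,0,0, 0,0.5,79.5,0,0,0,0]'|sed -n 2,4p;  python3 -m crank '[0,0,0,0,0,0,0, 0,0,0,0,0,0,50, 0,0,0,0,0,0,80, 0,0,0,0,0,0,110, 0,0,0,0,0,0,160]' 25; python3 -m crank '[0,0,0,0,0,0,220, 0,0,0,0,0,0,220, 0,0,0,0,0,0,220, 0,0,0,0,0,0,220, 0,0,0,0,0,0,220]'
```

```text
position: [0.5721, 0.3872, 0.0254]
tool_rot: [0.549, 0.836, -0.002, -0.001]
ft_force: [-5.3, -2.0, 25.7]
time: 21.95
position: [0.574, 0.388, 0.0287]
tool_rot: [0.549, 0.836, 0.001, 0.0]
ft_force: [-0.6, 0.3, -0.1]
grip_width: 0.068
grip_force: 0.0
time: 22.37
position: [0.5737, 0.3879, 0.0282]
tool_rot: [0.549, 0.836, 0.0, 0.0]
ft_force: [0.3, 0.7, -0.1]
grip_width: 0.0457
grip_force: 25.0
```

```bash
python3 -m crank '[0,0,-6,0,0,0,220, 0,0,-22,0,0,0,220, 0,0,-44,0,0,0,220, 0,0,-70,0,0,0,220, 0,0,-90,0,0,0,220]'; python3 - <<'E'
from h import *
go(560.5,-78.4,118,3.5)
E
```

```text
time: 22.78
position: [0.5737, 0.3879, 0.1197]
tool_rot: [0.549, 0.836, 0.0, 0.0]
ft_force: [0.6, -0.5, -1.3]
grip_width: 0.046
grip_force: 25.0
shift [-422.7 -197.4    1.5] turn [ 3.000e-02 -1.000e-02  1.991e+01] alt az -160.1 t 22.78 pos [573.7 387.9 119.7] q1,6 [0.43 0.03] F [ 0.6 -0.5 -1.3] w 46.0 g 25.0
```

```bash
python3 -m crank '[-18,-8,0,0,0,1,220, -46,-22,0,0,0,2.5,220, -78,-36,0,0,0,4,220, -110,-51,0,0,0,5.5,220, -141,-66,0,0,0,6.6,220]' >/dev/null; python3 -m crank '[-30,-10,0,0,0,1,220, -60,-20,0,0,0,2.5,220, -90,-30,0,0,0,4,220, -119,-40,0,0,0,5.5,220, -147.6,-49.3,0,0,0,6.6,220]' >/dev/null; python3 -m crank '[-31,-6,0,0,0,1,220, -62,-12,0,0,0,2.5,220, -95,-19,0,0,0,4,220, -128,-26,0,0,0,5.5,220, -152,-31.5,0,0,0,6.7,220]' >/dev/null; python3 -m crank '[0,0,0,0,0,0,220, 0,0,0,0,0,0,220, 0,0,0,0,0,0,220, 0,0,0,0,0,0,220, 0,0,0,0,0,0,220]' > /dev/null;  python3 -m crank '[0,0,0,0,0,0,220, 0,0,0,0,0,0,220, 0,0,0,0,0,0,220, 0,0,0,0,0,0,220, 0,0,0,0,0,0,220]' >/dev/null; python3 -c "
from h import *
go(560.5,-78.4,40,3.5)"
```

```text
shift [-0.1  0.  78. ] turn [-0.   -0.    0.03] alt az -180.0 t 24.87 pos [560.5 -78.3 118. ] q1,6 [-0.34 -0.4 ] F [ 0.1  0.  -0.3] w 45.9 g 25.0
```

```bash
python3 -m crank '[0,0,12,0,0,0,220, 0,0,28,0,0,0,220, 0,0,46,0,0,0,220, 0,0,62,0,0,0,220, 0,0,74,0,0,0,220]' >/dev/null; python3 -m crank '[0,0,3,0,0,0,220, 0,0,4,0,0,0,220, 0,0,4,0,0,0,220, 0,0,4,0,0,0,220, 0,0,4,0,0,0,220]'; python3 - <<'E'
from h import *
snap(7)
from rig import robot
o=robot.get_obs()["position"];zb=o[2]-.0282
ims=[]
for n,pl in(("scene7",(.5559,-.003)),("top7",(.5553,-.0004))):
    c=load(n);ya=np.radians(3.5);ctr=proj(c,[[.56,-.075,.02]])[0].round()
    im=tile(c,*ctr,65,65,6)
    def dr(P,col):
        q=(proj(c,P)-(ctr-32.5+0.))*6+0
        cv2.polylines(im,[np.int32(q)],True,col,1)
    for z in(0,32): dr(pose(np.array([[-23,-102,z],[23,-102,z],[23,-52,z],[-23,-52,z]])*1e-3,*pl,ya,zb),(0,0,255))
    ims.append(im)
cv2.imwrite("pics/c10.png",np.hstack(ims))
E
```

```text
time: 25.7
position: [0.5611, -0.0787, 0.0409]
tool_rot: [0.685, 0.728, 0.0, 0.001]
ft_force: [0.5, 0.4, -0.8]
grip_width: 0.046
grip_force: 25.0
```

View pics/c10.png

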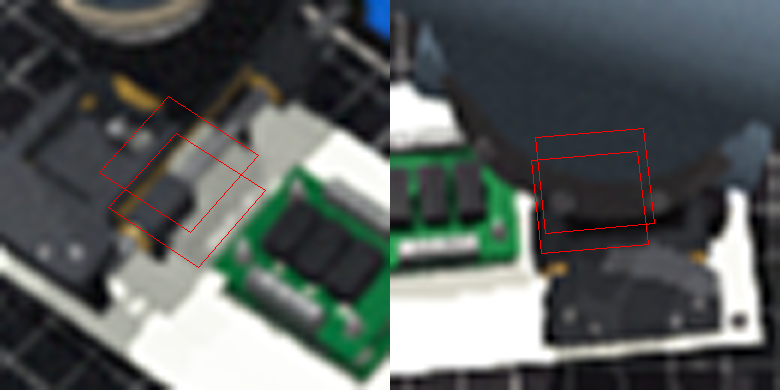

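```bash
python3 -m crank '[0.2,-0.3,3,0,0,0,220, 0.2,-0.3,5,0,0,0,220, 0.2,-0.3,7,0,0,0,220, 0.2,-0.3,8,0,0,0,220, 0.2,-0.3,8,0,0,0,220]' ; python3 -m crank '[0,0,0.2,0,0,0,220, 0,0,0.4,0,0,0,220, 0,0,0.6,0,0,0,220, 0,0,0.8,0,0,0,220, 0,0,0.8,0,0,0,220]'
```

```text
time: 26.22
position: [0.56, -0.0783, 0.0322]
tool_rot: [0.685, 0.728, -0.0, -0.0]
ft_force: [-1.0, -0.7, 1.1]
grip_width: 0.0461
grip_force: 25.0
time: 26.63
position: [0.56, -0.0783, 0.0321]
tool_rot: [0.685, 0.728, -0.0, -0.0]
ft_force: [-2.2, 0.5, 7.2]
grip_width: 0.046
grip_force: 25.0
```

```bash
python3 -m crank '[0,0,0.2,0,0,0,220, 0,0,0.4,0,0,0,220, 0,0,0.5,0,0,0,220, 0,0,0.5,0,0,0,220, 0,0,0.5,0,0,0,220]'
```

```text
time: 27.05
position: [0.56, -0.0783, 0.0321]
tool_rot: [0.685, 0.728, -0.0, 0.0]
ft_force: [-2.7, 0.2, 11.7]
grip_width: 0.0456
grip_force: 25.0
```

```bash
python3 -m crank '[0,0,0,0,0,0,110, 0,0,0,0,0,0,80, 0,0,0,0,0,0,50, 0,0,0,0,0,0,0, 0,0,0,0,0,0,0]'|tail -3; python3 -m crank '[0,0,-5,0,0,0,0, 0,0,-25,0,0,0,0, 0,0,-55,0,0,0,0, 0,0,-85,0,0,0,0, 0,0,-110,0,0,0,0]'|sed -n 2,4p;python3 - <<'E'
from h import *
s,t=load("scene0"),load("top0")
for b in ((17,20,6,34),(13,20,9,31)):
    S["trafo"]=[sym(24,22,0,2),sym(24,11,0,40),sym(*b)]
    for cs,l in (([s],"s"),([t],"t"),([s,t],"b")):
        v,f=fit("trafo",cs,.549,-.353,.58); print(b,l,(v[:2]*1e3).round(1),np.degrees(v[2]).round(1),round(f,1))
go(549.1,-353,110,33.6)
E
```

```text
ft_force: [-0.6, -0.3, 0.6]
grip_width: 0.0684
grip_force: 0.0
position: [0.5603, -0.0784, 0.1425]
tool_rot: [0.685, 0.728, 0.0, 0.0]
ft_force: [-0.2, -0.2, -0.2]
(17, 20, 6, 34) s [ 548.6 -353.3] 35.4 15.5
(17, 20, 6, 34) t [ 547.9 -351.1] 35.5 14.2
(17, 20, 6, 34) b [ 548.5 -351.9] 36.2 39.4
(13, 20, 9, 31) s [ 548.5 -353.9] 33.2 8.2
(13, 20, 9, 31) t [ 548.4 -351.5] 36.2 18.6
(13, 20, 9, 31) b [ 548.9 -352.7] 34.6 36.7
shift [-273.4  -28.    32.6] turn [ 3.000e-02  3.000e-02 -3.009e+01] alt az 149.9 t 27.88 pos [560.3 -78.4 142.5] q1,6 [-0.34 -0.4 ] F [-0.2 -0.2 -0.2] w 86.7 g 0.0
```

```bash
python3 -m crank '[-15,-2,0,0,0,-3,0, -45,-5,3,0,0,-6,0, -76,-8,7,0,0,-9,0, -107,-11,11,0,0,-12.5,0, -137,-14,16,0,0,-15.7,0]' >/dev/null; python3 -m crank '[-28,-11,4,0,0,-3,0, -56,-22,8,0,0,-6,0, -84,-33,11,0,0,-9,0, -108,-43,14,0,0,-12.5,0, -127.5,-50.5,16,0,0,-15.8,0]' >/dev/null;  python3 -m crank '[0,0,0,0,0,0,0, 0,0,0,0,0,0,0, 0,0,0,0,0,0,0, 0,0,0,0,0,0,0, 0,0,0,0,0,0,0]'>/dev/null; python3 -m crank '[0,0,0,0,0,0,0, 0,0,0,0,0,0,0, 0,0,0,0,0,0,0, 0,0,0,0,0,0,0, 0,0,0,0,0,0,0]' >/dev/null;  python3 - <<'E'
from h import *
snap(8); go(548.5,-352.5,38,35)
s,t=load("scene8"),load("top8")
def draw(c,u,v,w,h,items):
    im=tile(c,u,v,w,h,5)
    for P in items:
        cv2.polylines(im,[np.int32((proj(c,P)-[u-w/2,v-h/2])*5)],True,(0,0,255),1)
    return im
r=lambda x,y,z:np.array([[-x,-y,z],[x,-y,z],[x,y,z],[-x,y,z]])*1e-3
B=lambda pl:[pose(r(23,25,z)+[0,-.077,0],*pl,np.radians(3.5),.004) for z in(0,32)]
cv2.imwrite("pics/c11.png",np.vstack([np.hstack([tile(s,120,150,78,60,5),tile(t,375,141,78,60,5)]),np.hstack([draw(s,195,212,78,60,B((.5559,-.003))),draw(t,283,140,78,60,B((.5553,-.0004)))])]))
E
```

```text
shift [ 0.5 -0.  70.8] turn [0.   0.   0.01] alt az -180.0 t 29.65 pos [ 548.8 -352.9  108.8] q1,6 [-0.74 -1.35] F [-0.2 -0.   0.1] w 87.2 g 0.0
```

View pics/c11.png

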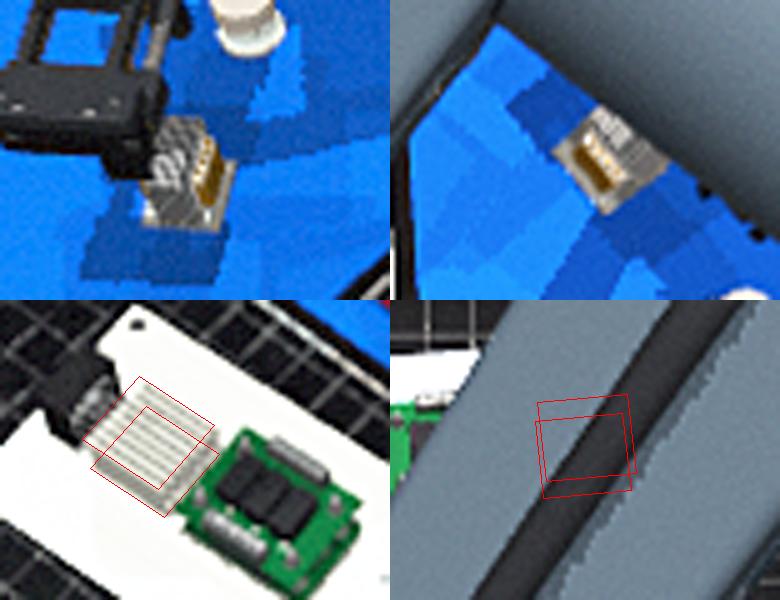

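```bash
python3 -m crank '[0,0,15,0,0,0,0, 0.5,0,34,0,0,0,0, 0.5,0,52,0,0,0,0, 0.5,0,64,0,0,0,0, 0.5,0,71,0,0,0,0]'|sed -n 2,4p;  python3 -m crank '[0,0,0,0,0,0,0, 0,0,0,0,0,0,50, 0,0,0,0,0,0,80, 0,0,0,0,0,0,110, 0,0,0,0,0,0,160]' 35; python3 -m crank '[0,0,0,0,0,0,220, 0,0,0,0,0,0,220, 0,0,0,0,0,0,220, 0,0,0,0,0,0,220, 0,0,0,0,0,0,220]'; python3 - <<'E'
from h import *
c=load("scene8")
b=alpha
p=c["pixels"]
# heat sink in place: non-black/white edges unreliable; fit by bright-vs-plate difference with scene5-before image
s0=load("scene0")["pixels"].astype(float);s1=p.astype(float)
d=np.abs(s1-s0).max(2);u,v=(proj(c,[[.5606,-.0799,.02]])[0]).astype(int)
print(d[v-16:v+16:2,u-18:u+20:2].astype(int))
E
```

```text
position: [0.5478, -0.352, 0.036]
tool_rot: [0.462, 0.887, 0.0, -0.001]
ft_force: [-0.2, 0.3, -0.1]
time: 30.48
position: [0.549, -0.353, 0.0388]
tool_rot: [0.462, 0.887, -0.0, 0.001]
ft_force: [-0.0, -1.1, -0.3]
grip_width: 0.0677
grip_force: 0.0
time: 30.9
position: [0.5488, -0.3525, 0.0381]
tool_rot: [0.462, 0.887, 0.0, 0.0]
ft_force: [1.3, 1.5, 2.3]
grip_width: 0.0476
grip_force: 35.0
[[  4   9   9   7   6   0   0   3   2   1   1   3   3   1   2   2   0  13
    8]
 [ 13   9   3   6  10   5   5   2   2   1   3   3   3   3   2   2   3   2
    0]
 [  5  13   8   2   9   9   5   3  24  23   3   2   3   2   3   2   2   2
    4]
 [  6  10  19  16  12  11  19   6  76  28  69   3   2   2   2   2   2   2
    2]
 [ 12   6  10   2   5   6  25  91  31  68  37  62  27   3   2   2   2   2
    2]
 [  3  17   9  12  25  12  38  77  35  73  36  69  29  68   3   2   2   2
    3]
 [  4  10   2  36  24  20  75  22  92 113  72  33  59  40  59  30   4   3
   66]
 [  7   7  21  40  37  54  47  45  44  49  53  25  73  27  60  97   3  31
  140]
 [  2   8  15  56  36  68  16  86  24  75  21  92  19  70  61  97  66 255
   40]
 [  5   4   0  51 100  30  70  35  50  43  42  54  42  78  36  70 220 254
  176]
 [  2   2   3  13 114  41  60  30  72  18  91  22  92 109  90 182 252 218
  194]
 [  2   2   2   3   5 106 114 104  31  68  35  71 107  80 183 252 214 209
  199]
 [  3   2   3   1   2   4  26 115 110  59  50 116  67 169 137 247 211 212
  179]
 [  3   2   2   1   2   2   3   3  90 108  94  84  88 196   6 255 238 218
  223]
 [  2   3   2   1   2   2   1   2   3  55  98  91 252 212  79 188 252 143
  218]
 [  2   2   3   1   3   3   4   2   1   3   3  11  44 247  35  86  57 187
  240]]
```

```bash
python3 -m crank '[0,0,-6,0,0,0,220, 0,0,-22,0,0,0,220, 0,0,-42,0,0,0,220, 0,0,-67,0,0,0,220, 0,0,-87,0,0,0,220]'; python3 - <<'E'
from h import *
go(551.1,75,125,3.5)
E
```

```text
time: 31.32
position: [0.5481, -0.3524, 0.1255]
tool_rot: [0.462, 0.887, -0.0, -0.001]
ft_force: [0.7, -0.5, -2.6]
grip_width: 0.0477
grip_force: 35.0
shift [348.3 247.7   0.7] turn [-0.04 -0.04 31.52] alt az -148.5 t 31.32 pos [ 548.1 -352.4  125.5] q1,6 [-0.74 -1.35] F [ 0.7 -0.5 -2.6] w 47.7 g 35.0
```

```bash
python3 -m crank '[14,10,0,0,0,2,220, 38,27,0,0,0,4,220, 64,45,0,0,0,6,220, 90,64,0,0,0,8.5,220, 116,82.6,0,0,0,10.5,220]' >/dev/null; python3 -m crank '[26,12,0,0,0,2,220, 52,24,0,0,0,4,220, 78,36,0,0,0,6,220, 104,48,0,0,0,8.5,220, 129,60,0,0,0,10.5,220]' >/dev/null; python3 -m crank '[28,7,0,0,0,2,220, 57,15,0,0,0,4,220, 88,23,0,0,0,6,220, 118,30,0,0,0,8.5,220, 138,35.5,0,0,0,10.5,220]' >/dev/null; python3 -m crank '[0,0,0,0,0,0,220, 0,0,0,0,0,0,220, 0,0,0,0,0,0,220, 0,0,0,0,0,0,220, 0,0,0,0,0,0,220]' > /dev/null;  python3 -m crank '[0,0,0,0,0,0,220, 0,0,0,0,0,0,220, 0,0,0,0,0,0,220, 0,0,0,0,0,0,220, 0,0,0,0,0,0,220]' >/dev/null; python3 - <<'E'
from h import *
go(551.1,75,42.1,3.5)
snap(9); c=load("scene9")
s0=load("scene0")["pixels"].astype(float)
E
```

```text
shift [ 0.6 -0.6 82.6] turn [ 0.   -0.   -0.01] alt az 180.0 t 33.4 pos [551.8  74.5 124.7] q1,6 [-0.07 -0.13] F [ 1.1  0.2 -2. ] w 47.9 g 35.0
```

```bash
python3 -m crank '[0.5,-0.6,12,0,0,0,220, 0.5,-0.6,28,0,0,0,220, 0.5,-0.6,46,0,0,0,220, 0.5,-0.6,62,0,0,0,220, 0.5,-0.6,74,0,0,0,220]' >/dev/null; python3 -m crank '[0,0,3,0,0,0,220, 0,0,5,0,0,0,220, 0,0,6,0,0,0,220, 0,0,6.5,0,0,0,220, 0,0,7,0,0,0,220]';python3 -m crank '[0,0,0.4,0,0,0,220, 0,0,0.8,0,0,0,220, 0,0,1.2,0,0,0,220, 0,0,1.5,0,0,0,220, 0,0,1.5,0,0,0,220]'
```

```text
time: 34.33
position: [0.5518, 0.0751, 0.0445]
tool_rot: [0.685, 0.728, 0.001, 0.001]
ft_force: [-0.8, 0.3, -1.4]
grip_width: 0.0479
grip_force: 35.0
time: 34.75
position: [0.5511, 0.0751, 0.0423]
tool_rot: [0.685, 0.728, 0.0, 0.0]
ft_force: [-0.4, -0.1, -2.3]
grip_width: 0.048
grip_force: 35.0
```

```bash
python3 -m crank '[0,0,0.3,0,0,0,220, 0,0,0.5,0,0,0,220, 0,0,0.7,0,0,0,220, 0,0,0.8,0,0,0,220, 0,0,0.8,0,0,0,220]'
```

```text
time: 35.17
position: [0.5512, 0.0751, 0.0421]
tool_rot: [0.685, 0.728, 0.0, 0.0]
ft_force: [-1.9, 0.3, 5.1]
grip_width: 0.0479
grip_force: 35.0
```

```bash
python3 -m crank '[0,0,0,0,0,0,110, 0,0,0,0,0,0,80, 0,0,0,0,0,0,50, 0,0,0,0,0,0,0, 0,0,0,0,0,0,0]'|tail -3; python3 -m crank '[0,0,-5,0,0,0,0, 0,0,-25,0,0,0,0, 0,0,-55,0,0,0,0, 0,0,-85,0,0,0,0, 0,0,-115,0,0,0,0]'|sed -n 2,4p; python3 -m crank '[-30,0,-5,0,0,0,0, -68,-15,-10,0,0,0,0, -106,-30,-15,0,0,0,0, -144,-45,-20,0,0,0,0, -182,-60,-20,0,0,0,0]'>/dev/null;  python3 -m crank '[-38,-10,0,0,0,0,0, -76,-20,0,0,0,0,0, -114,-30,0,0,0,0,0, -152,-40,0,0,0,0,0, -190,-50,0,0,0,0,0]'>/dev/null;  python3 -m crank '[-38,0,0,0,0,0,0, -76,0,0,0,0,0,0, -114,0,0,0,0,0,0, -140,0,0,0,0,0,0, -150,0,0,0,0,0,0]'|sed -n 1,2p; cat >> h.py <<'E'
def fitplaced(name,tag,key,x,y,z,w=40):
    c=load(f"{key}{tag}");d=np.abs(c["pixels"].astype(float)-load(f"{key}0")["pixels"]).max(2);a=np.clip((d-8)/25,0,1)
    pl=dict(scene=(.5559,-.003),top=(.5553,-.0004))[key];ya=np.radians(3.5)
    u0,v0=(proj(c,[[x,y,z+.015]])[0]-w/2).astype(int)
    M=render(c,[pose(h,*pl,ya,.021) for h in S["relay"]]+[pose(h,*pl,ya,.018) for h in S["main"]]+[pose(sym(41,12,0,24)+[0,.126,0],*pl,ya,.004),pose(sym(22,12,0,44)+[0,-.126,0],*pl,ya,.004)],u0,v0,w)
    ok=cv2.erode((M<.01).astype(np.uint8),np.ones((3,3)))
    A=cv2.morphologyEx(a[v0:v0+w,u0:u0+w],cv2.MORPH_CLOSE,np.ones((3,3)))
    f=lambda v:(ok*(render(c,[pose(h,*v,z) for h in S[name]],u0,v0,w)-A)**2).sum()
    s0=np.array([x,y,ya]);r=minimize(f,s0,method="Nelder-Mead",options=dict(initial_simplex=s0+np.array([[0,0,0],[.004,0,0],[0,.004,0],[0,0,.08]]),xatol=1e-5,fatol=1e-3))
    q=r.x;lo=R.from_euler("z",-ya).apply([q[0]-pl[0],q[1]-pl[1],0])*1e3
    print(name,key,"plate xy",lo[:2].round(1),"yaw err",np.degrees(q[2]-ya).round(1),"cost",round(r.fun,1))
E
python3 - <<'E'
from h import *
snap(10)
S["trafo"]=[sym(24,22,0,2),sym(24,11,0,40),sym(15,20,8,32)]
for k in("scene","top"):
    fitplaced("heat",10,k,.5606,-.0785,.004);fitplaced("trafo",10,k,.551,.075,.004)
s,t=load("scene10"),load("top10")
cv2.imwrite("pics/c12.png",np.hstack([tile(s,212,225,78,100,5),tile(t,258,144,78,100,5)]))
E
```

```text
ft_force: [-0.5, 0.4, -0.2]
grip_width: 0.0682
grip_force: 0.0
position: [0.5507, 0.0751, 0.1577]
tool_rot: [0.685, 0.728, -0.0, -0.0]
ft_force: [0.5, -0.0, -0.3]
time: 37.25
position: [0.4731, -0.4576, 0.1768]
heat scene plate xy [  0.1 -74.1] yaw err -1.0 cost 7.3
trafo scene plate xy [ 0.3 78.2] yaw err -1.0 cost 31.0
heat top plate xy [ -4.5 -77.8] yaw err 0.9 cost 218.1
trafo top plate xy [-1.9 76.9] yaw err 1.7 cost 31.2
```

View pics/c12.png

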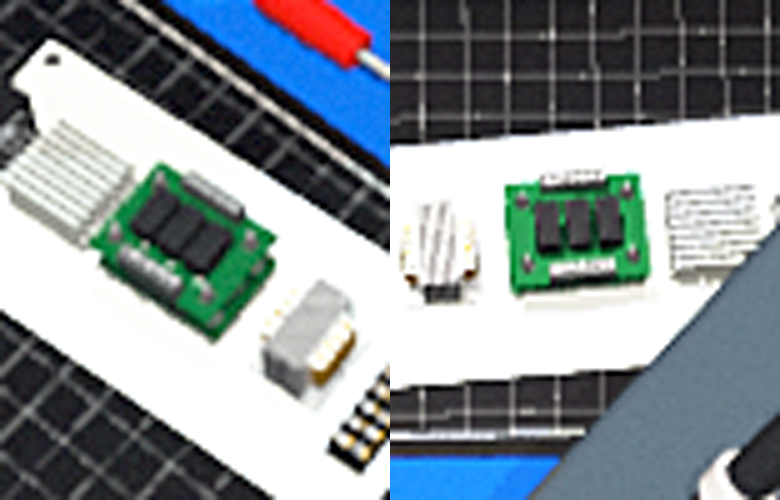

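```bash
python3 -m crank '[-14,-35,-10,0,0,0,0, -28,-65,-20,0,0,0,0, -42,-95,-30,0,0,0,0, -50,-115,-35,0,0,0,0, -50,-115,-35,0,0,0,0]'>/dev/null;  python3 -m crank '[-14,-30,-10,0,0,0,0, -28,-60,-20,0,0,0,0, -42,-90,-30,0,0,0,0, -50,-114,-35,0,0,0,0, -50,-114,-35,0,0,0,0]'|sed -n 1,2p; python3 - <<'E'
from h import *
snap(11)
S["trafo"]=[sym(24,22,0,2),sym(24,11,0,40),sym(15,20,8,32)]
for k in("scene","top"):
    fitplaced("heat",11,k,.5606,-.0785,.004);fitplaced("trafo",11,k,.551,.075,.004)
r=lambda x,y,z:np.array([[-x,-y,z],[x,-y,z],[x,y,z],[-x,y,z]])*1e-3
ims=[]
for k,pl,u,v in(("scene",(.5559,-.003),205,220),("top",(.5553,-.0004),262,140)):
    c=load(k+"11");im=tile(c,u,v,100,60,8)[:300] if 0 else tile(c,u,v,110,42,7)
    for P in [pose(r(23,25,z)+[0,-.077,0],*pl,np.radians(3.5),.004) for z in(0,32)]+[pose(r(24,22,z)+[0,.077,0],*pl,np.radians(3.5),.004) for z in(0,)]+[pose(r(24,11,40)+[0,.077,0],*pl,np.radians(3.5),.004)]:
        cv2.polylines(im,[np.int32((proj(c,P)+.5-[u-55,v-21])*7)],True,(0,0,255),1)
    ims.append(im)
cv2.imwrite("pics/c13.png",np.vstack(ims))
E
```

```text
time: 38.18
position: [0.2484, -0.5669, 0.2476]
heat scene plate xy [  0.4 -73.9] yaw err -0.4 cost 9.7
trafo scene plate xy [ 0.4 78.1] yaw err -0.3 cost 22.3
heat top plate xy [ -3.5 -76.6] yaw err -0.3 cost 20.3
trafo top plate xy [-1.9 76.6] yaw err 2.0 cost 24.2
```

View pics/c13.png

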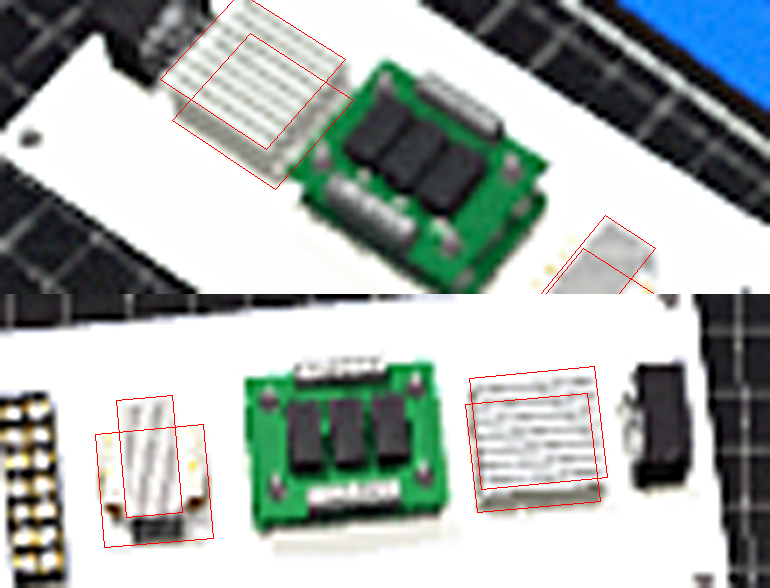

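```bash
python3 - <<'E'
from h import *
ya=np.radians(3.5)
for k,pl in(("scene",(.5559,-.003)),("top",(.5553,-.0004))):
    c=load(k+"11");z0=load(k+"0")["pixels"].astype(np.float32);im=np.abs(c["pixels"].astype(np.float32)-z0).max(2)
    def prof(ys,xs,z):
        out=[]
        for y in ys:
            q=proj(c,pose(np.array([[x,y,z] for x in xs])*1e-3,*pl,ya)).astype(np.float32)
            out.append(cv2.remap(im,q[:,:1],q[:,1:],cv2.INTER_LINEAR).mean())
        return np.round(out).astype(int)
    print(k,"heat y -112..-40 z36",prof(range(-112,-38,2),range(-20,21),36))
    print(k,"heat y z4 side x=+23/-23",prof(range(-112,-38,2),[25 if k=="scene" else -25]*1,8))
    print(k,"heat x -40..40 z36",prof(range(96,60,-100),[0],36) if 0 else np.round([np.mean([prof([y],[x],36)[0] for y in range(-95,-58,3)]) for x in range(-36,37,2)]).astype(int))
    print(k,"trafo core x -36..36 z44",np.round([np.mean([prof([y],[x],44)[0] for y in range(70,85,3)]) for x in range(-36,37,2)]).astype(int))
    print(k,"trafo core y 50..104 z44",prof(range(50,105,2),range(-20,21,2),44))
    print(k,"foot y z6",prof(range(50,108,2),range(-22,23,2),6))
E
```

```text
scene heat y -112..-40 z36 [  7   5   4   5  17  35  32  24  37  45  44  45  41  41  44  42  46  42
  38  42  40  41  39  38  41  40  41  38  36  44  67  94 100  84  70  92
 160]
scene heat y z4 side x=+23/-23 [ 4  1  1  2  3  3  3 10 12  6 13 10 10 12  4  8  7  9 11  4  8  7  8 10
  4 12 12 13 14  5  9  7  3  3  3 13 48]
scene heat x -40..40 z36 [  2   2   2   2   2   3   4  19  50  37  32  55  40  29  59  48  29  51
  56  27  40  46  26  45  56  23  30  59  33  26  71 101 100  86  44   9
   3]
scene trafo core x -36..36 z44 [  2   2   2   2   3   4  15  51  67  64  58  59  58  62  67  70  61  50
  52  61  66  65  65  67  67  67  65  61  63  81 117 148 138 125 111  94
  54]
scene trafo core y 50..104 z44 [ 31   5   3   3   2   4  17  19  20  43  62  61  62  64  63  63  64  65
  66  57  37  27  29  28  59 130 155  97]
scene foot y z6 [ 13  18  18  34  56  61  71  83  90  92  94  94  93  90  79  68  67  71
  72 106 163 169 107  56  31  13   3   3   2]
top heat y -112..-40 z36 [ 5  3  1  0  1  7 25 37 45 43 40 42 39 44 41 38 44 39 38 39 39 40 40 37
 39 41 38 42 41 52 79 37  4  1  1  3 53]
top heat y z4 side x=+23/-23 [ 0  0  2  6 12 50 81 95 88 82 80 87 91 91 87 95 97 91 82 84 83 42 62 90
 94 87 83 78 48 22  4  1  1  1  1  3 10]
top heat x -40..40 z36 [ 18  65 107 131 137  91  24  38  64  27  32  58  26  29  58  32  30  60
  39  25  51  46  25  49  50  23  49  59  17   1   1   1   1   1   1   1
   1]
top trafo core x -36..36 z44 [105 162 192 194 196 161  69  40  38  46  45  45  43  41  41  39  37  40
  39  40  39  34  30  32  35  43  48  51  45  19   4   1   1   1   1   1
   1]
top trafo core y 50..104 z44 [ 1  1 17 44 36 43 27 10 13 38 35 50 39 41 34 49 39 44 28  8 16 36 34 39
 16  1  1  0]
top foot y z6 [ 1  1 16 51 52 64 61 41 39 66 71 67 73 69 74 69 76 69 80 36 28 45 66 45
 38 10  1  1  0]
```

```bash
python3 -c "
from rig import robot
print(robot.get_obs()['time']); print(robot.hand_in())"
```

```text
38.2833
the job is handed in; nothing more can be done
None
```

The job is handed in at 38.3 s: the main board is seated on the standoffs with the relay board standing on it, and the heat sink and transformer are set down in their bays, about 1 to 2 mm from centre and square to about 1–2° as far as the cameras could resolve. I viewed 15 pictures against the limit of 14, and the fingertips touched the bench at about 26 N while reaching for the heat sink.

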